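# Roll the edge strip of a test-fixture plate flush

## Task

The three-piece edge strip along the near side of the test-fixture plate is standing proud. Take the two-wheeled hand roller by its upright handle, set it on one end of the strip and roll it firmly along to the other end in one pass, not lifting it off until all three sections are fully down. Then stand the roller back upright where you found it and let go.

Things in the scene. Friction and masses are not known exactly. Their poses are not given: they have to be found in the camera images.
- roller_grip (a point): All sizes in mm. Loose 0.3 kg roller, 130 tall, standing on two free wheels in line (40 diameter, 38 wide, axles 50 apart) under a frame 84 x 46. Upright wooden handle 30 (along x) by 24 (along y), from 72 to 130 above the wheels' underside; black guard 46 across right below it. Point: on the handle's axis, 100 above the wheels' underside (bench, as it stands). x: rolling direction (either way); z up.
- section_1 (a point): Middle of the top face of the end section on the plate's +y side. Bare aluminium bar 58.5 long, 20 wide, in a channel: slides only straight down against about 6 N of friction and stays where left. Top starts 46 to 48 above the bench; home, at a hard stop, it is 41, which is 1 above the plate's deck. Axes: y along the strip, x across it towards the plate's middle, z up.
- section_2 (a point): Middle of the top face of the middle section, 60 from the other two; like section 1 in size, heights, motion and axes. The fixed plate (200 x 280, deck 40 above the bench) turns with the strip. From the strip's centre line the white nest plate begins 35 away (4 above the deck), its posts 59 away (up to 66 above the bench). The strip on the plate's far side is already down.
- section_3 (a point): Middle of the top face of the end section on the plate's -y side; like section 1 in size, heights, motion and axes. The plate's deck runs on level for 50 past each end of the strip, so the roller may run on past the end.
There are look-alikes about, which are no part of the job. Leave any orange look-alike of the part that bears roller_grip alone.

How it is judged:
By the outcome, as a careful person would: the job done as asked, in the order asked, and still so for the second after the job is handed in, with the robot touching nothing.
It also fails if it takes over 54 s, if anything falls off the work surface, if the arm or the gripper's body presses on something with over 40 N, if the wrist force passes 120 N, or if a joint passes its speed limit or range.

## Robot

A 6-joint arm with a two-finger parallel gripper is mounted at the origin on the work surface. World frame = base frame: x ahead of the robot, y to its left, z up, the work surface at z = 0. Lengths are in m, angles in rad, forces in N, time in s.
With the tool pointing down it reaches from about 0.35 to 0.975 m from the base axis. Payload 4.9 kg.
Tool frame: the origin (TCP) lies at the very end of the fingers, on their centre line; the grasp point (between the pads) lies behind it (manip.pinch_z is the y of the grasp point in the tool frame, in m); y points along the fingers, x is the direction in which the jaws open and shut, and the axes are right-handed (so a half turn about y gives the same grasp; the last joint's range is limited). The gripper opens to 85 mm and grips with 20 to 120 N. Pads are 22 mm wide; open, the fingers measure 114 mm over their backs; the gripper's body (76 mm by 85 mm) begins 54 mm behind the grasp point. The pads swing forward as they close: fully open they stand 13 mm farther back than shut.
Start: joints at [1.224, 0.053, 1.613, -0, 1.476, -0.119], TCP at [0.141, 0.609, 0.231] pointing down, gripper open.
Joint ranges: [-3.01, 3.01], [-1.01, 2.22], [0.06, 2.58], [-1.02, 4.17], [0.09, 2.62], [-3.14, 3.14]. Speed limits (rad/s): [2.57, 2.57, 3.14, 3.14, 3.14, 3.14].

## Interface

Orientations are given as a unit quaternion [w, x, y, z].
In Python, from plant import manip gives the robot as it stands.
- The arm moves only by the tool drive_tool, never from a script. Its argument "motion" is a list of rows, each a list of 3 entries, a list of its own where there are three numbers: the shift along the tool's x, y, z in units of 25 mm (1.0 is 25 mm), then the turn, a rotation vector about the tool's x, y, z in units of 5 degrees (1.0 is 5 degrees), then the closure, from -1 (fully open) to 1 (shut). A call has 1 to 12 rows; each row shifts and turns the commanded pose from where the row before left it, along the tool's axes as they then stand; what a row does not reach is not made up. A row lasts 1/10 s, in which the tool goes at most 50 mm and 8.59 degrees, less where a joint would pass 70% of its speed; a pose out of reach is approached as far as the arm can. A call is refused whole if a number of a shift passes 1 or a number of a turn 1, either way. A call with a gripper value outside its range is refused whole. The fingers move at their own pace and stop on an object; the grip force is fixed at half the most. Time passes only in rows, so rows that do not move let the fingers close. It gives the time, the measured TCP pose, the force and the opening at its end, in the units of the state.
- manip.state(): the state, without advancing time (a new reading comes with each control period).
- manip.grab_frame(name): name is "scene" or "top" or "wrist"; returns a dict with "img" (384x512x3 uint8, blue, green, red), "range_z" (384x512 float32, m along the optical axis (not along the pixel's ray), 0 where there is no reading), "camera_matrix" (3x3 intrinsics, pixels), "world_from_camera" (4x4, takes a point from camera to world coordinates); the wrist camera has in their place "T_tool_cam" (4x4, takes a point from camera to tool coordinates, whose origin is the TCP and whose axes are the tool frame's). Camera axes: x right, y down, z forward; pixel columns grow to the right and rows downward; lengths in m; the calibration is good to about 2 mm. A picture is of the moment at which its call begins: read the wrist's pose just before it.
- manip.job_done(): hands the job in, once; it reports no verdict.
The state is a dict: "time": time; "joint_pos": joint angles; "joint_vel": joint speeds; "joint_efforts": joint torques, N m; "tool_pos": TCP position; "tool_rot": TCP orientation; "contact_force": force on the tool from outside, world axes, zero at the start; "ft_torque": the same for the moment, N m; "gripper_width": opening from 0.0 (shut) to 1.0 (fully open).
Only numpy, scipy, OpenCV 4.12 (cv2) and the standard library are available. Lean on these libraries where they do the work, as an engineer would, in place of code of your own. Each camera call takes 0.05 s, during which the arm holds its last target. There are 200 camera calls.

## Working session

There is one attempt and no reset: what is moved stays moved. The work goes in short steps, Python scripts to look and compute and a tool call to move; the robot and the scene stay as the last step left them, time stands still between calls to the robot, and variables do not carry over. Pictures are saved under pics/ and viewed, about 8 in all and at most 12, crops included, and the job is handed in when it is done.

Besides the shell and the picture viewer there is one more tool, called after "Emit:" by a JSON object that holds its "api" and its "payload". drive_tool: Moves the arm, as the interface text tells. Its arguments: {"type":"object","properties":{"motion":{"type":"array","items":{"type":"array"}}},"required":["motion"]}

```bash
mkdir -p pics; python3 - <<'E'
from plant import manip
import cv2,numpy as np
print(manip.pinch_z, manip.state())
a=[]
for n in("scene","top"):
    f=manip.grab_frame(n); np.savez(f"pics/{n}0.npz",**f); cv2.imwrite(f"pics/{n}0.png",f["img"])
    print(n,f["camera_matrix"].tolist(),np.round(f["world_from_camera"],3).tolist())
E
```

```text
-0.0187 {'time': 0.0, 'joint_pos': array([ 1.22403424e+00,  5.33736971e-02,  1.61428994e+00, -5.57931400e-06,
        1.47594481e+00, -1.18977048e-01]), 'joint_vel': array([ 0.00056398, -0.0003383 ,  0.00235529,  0.00025536, -0.00327889,
        0.00137762]), 'joint_efforts': array([-1.25504866e-03, -3.93685198e+01, -3.70174706e+01, -2.47762700e-04,
        7.05985483e-03, -1.35787369e-05]), 'tool_pos': array([0.14091733, 0.60828431, 0.23005498]), 'tool_rot': array([-0.55320773,  0.55395918,  0.43933171, -0.44054294]), 'contact_force': array([-0.17088693,  0.42279474, -0.83699234]), 'ft_torque': array([ 0.03255596, -0.05882111, -0.0249465 ]), 'gripper_width': 0.9987393267107206}
scene [[395.06510921632173, 0.0, 266.8274417520403], [0.0, 395.06510921632173, 199.96090972203987], [0.0, 0.0, 1.0]] [[0.034, 0.799, -0.601, 1.298], [0.999, -0.029, 0.017, -0.079], [-0.004, -0.601, -0.799, 1.081], [0.0, 0.0, 0.0, 1.0]]
top [[381.36056616925947, 0.0, 256.9945335835341], [0.0, 381.36056616925947, 185.53439290554348], [0.0, 0.0, 1.0]] [[-0.005, -0.999, 0.045, 0.509], [-1.0, 0.006, 0.014, -0.057], [-0.015, -0.045, -0.999, 1.123], [0.0, 0.0, 0.0, 1.0]]
```

View pics/top0.png

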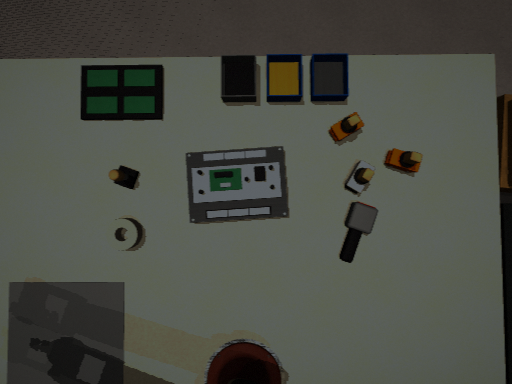

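View pics/scene0.png

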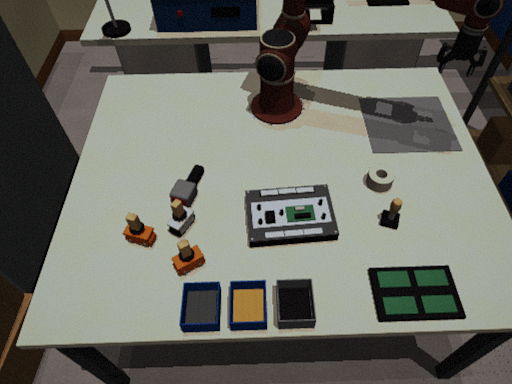

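Top view candidates: orange rollers at (347,126) and (404,160), a white-framed roller at (360,177), and a black wooden-handled thing at (124,176). The white one fits, because it has a handle, a black guard and a frame and isn't orange. I'll confirm it in a crop and measure from the depth at the same time.

```bash
cat > h.py <<'E'
import cv2,numpy as np
def load(n): return dict(np.load(f"pics/{n}.npz"))
def cloud(f,T=None):
    z=f["range_z"];K=f["camera_matrix"];v,u=np.mgrid[:384,:512]
    P=np.stack([(u-K[0,2])/K[0,0]*z,(v-K[1,2])/K[1,1]*z,z],-1)
    T=f["world_from_camera"] if T is None else T
    return P@T[:3,:3].T+T[:3,3]
def bright(i,g=2.2): return np.clip(i.astype(float)*g,0,255).astype(np.uint8)
E
python3 - <<'E'
from h import *
t=load("top0");s=load("scene0")
def crop(i,r,c,h,w,k): return cv2.resize(bright(i[r:r+h,c:c+w]),(w*k,h*k),interpolation=cv2.INTER_CUBIC)
a=crop(t["img"],110,320,100,120,4);b=crop(s["img"],190,110,100,120,4)
c=crop(t["img"],140,180,90,120,4);d=crop(t["img"],155,95,45,60,4); d=cv2.copyMakeBorder(d,0,180,0,240,0)[:360]
top=np.hstack([a,b])[:,:960];bot=np.hstack([c,cv2.resize(d,(480,360))])
cv2.imwrite("pics/crop.png",cv2.resize(np.vstack([top,bot]),(760,600)))
P=cloud(t);Q=cloud(s)
for nm,p,box in(("top",P,(145,205,335,385)),("scene",Q,(190,245,160,200))):
    q=p[box[0]:box[1],box[2]:box[3]].reshape(-1,3)
    h=q[(q[:,2]>.105)&(q[:,2]<.15)]; print(nm,"handle",len(h),h.mean(0),h.max(0),h.min(0))
    h=q[(q[:,2]>.02)&(q[:,2]<.066)]; c=cv2.minAreaRect((h[:,:2]*1000).astype(np.float32)); print(c,len(h))
for nm,p in(("top",P),("scene",Q)):
    for x in(0.3,.45,.6): print(nm,"bench z",np.median(p[(abs(p[...,0]-x)<.01)&(abs(p[...,1])<.25)][:,2]))
# plate
q=P[140:230,180:295].reshape(-1,3); m=(q[:,2]>.03)&(q[:,2]<.06); print("plate",cv2.minAreaRect((q[m][:,:2]*1000).astype(np.float32)))
g=cv2.cvtColor(t["img"],cv2.COLOR_BGR2GRAY); M=np.zeros_like(g)
M[200:222,200:275]=(g[200:222,200:275]>70)
n,l,st,ce=cv2.connectedComponentsWithStats(M.astype(np.uint8))
for i in range(1,n):
    if st[i,4]>20: k=l==i; print(ce[i],st[i],P[k].mean(0),np.median(P[k],0))
E
```

```text
top handle 131 [ 0.58184181 -0.3276579   0.12672843] [ 0.59920267 -0.31422921  0.13436875] [ 0.56520465 -0.34451102  0.10569551]
((574.8203735351562, -339.3168029785156), (75.71826934814453, 151.99618530273438), 62.48466873168945) 383
scene handle 170 [ 0.62899391 -0.32210966  0.12526226] [ 0.73079107 -0.2841257   0.13466697] [ 0.56512819 -0.35045229  0.10528813]
((541.8562622070312, -337.8764343261719), (174.44801330566406, 85.17363739013672), 0.8755239248275757) 638
top bench z 0.00031462309528085264
top bench z 0.0004616770286546279
top bench z 0.042532731703648574
scene bench z 0.00012864598673067995
scene bench z 0.0003757363838619021
scene bench z 0.042451256848931584
plate ((563.2918090820312, 19.847450256347656), (200.214599609375, 280.3155822753906), 3.7007875442504883)
[211.73913043 200.36956522] [200 200  30   3  46] [0.51652583 0.08722252 0.04424146] [0.5174008  0.09094748 0.04407195]
[259.0078125 210.6015625] [250 207  20   8 128] [ 0.48699049 -0.04655598  0.04684399] [ 0.48601851 -0.04654232  0.04663272]
[226.92635659 212.70155039] [207 209  41   9 258] [0.48154009 0.04392732 0.04732718] [0.4808759  0.04657665 0.04731501]
[259.77777778 220.38888889] [237 219  38   3  72] [ 4.57340947e-01 -4.82074088e-02  2.75923608e-04] [ 0.4559045  -0.05327701  0.0004592 ]
```

View pics/crop.png

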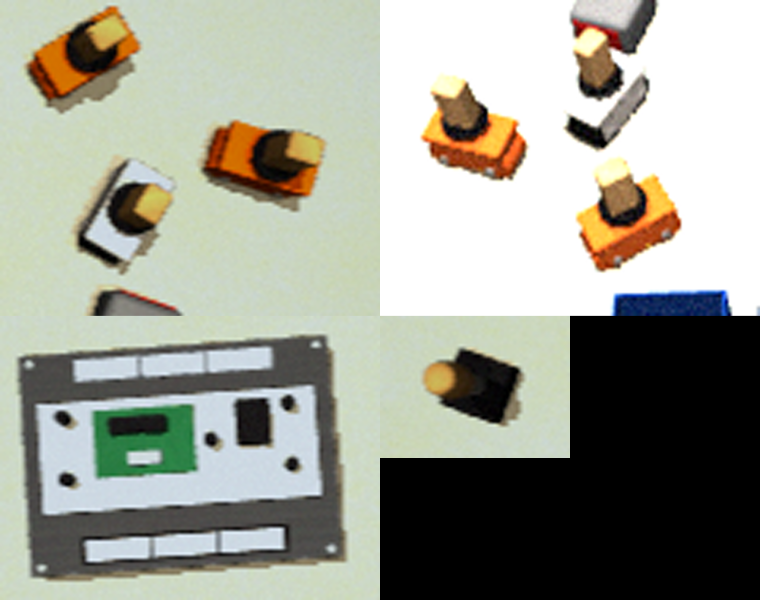

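The crop confirms it: the white-framed roller has a square wooden handle, a black guard and a frame about 84x46. The other two rollers are orange, and the black one is a round-handled stamp. The plate fit is 200x280, yawed 3.7°, and the near strip measures z≈47, so it's standing proud. Next I'll work out the approach.

```bash
cat >> h.py <<'E'
from scipy.spatial.transform import Rotation as R
def pose(s): q=s["tool_rot"]; return s["tool_pos"],R.from_quat([q[1],q[2],q[3],q[0]]).as_matrix()
def plan(s,pos,jaw):
    p,M=pose(s); pos=np.array(pos); d=M.T@(pos-p)/.025
    x=M[:,0]; yaw=np.degrees(np.arctan2(x[1],x[0])); dy=(jaw-yaw+90)%180-90
    print("tcp",p.round(4),"jaw yaw",yaw.round(2),"tooly",M[:,1].round(4)); print("shift units (cur axes)",d.round(2),"world yaw change",dy.round(2),"-> tool y turn units",(-dy/5).round(2))
    w=s["contact_force"];print("F",w.round(1),"T",s["ft_torque"].round(2),"w",round(s["gripper_width"],3),"t",s["time"],"j",s["joint_pos"].round(2))
E
python3 - <<'E'
from h import *
from plant import manip
t=load("top0");P=cloud(t)
q=P[145:205,335:385].reshape(-1,3);im=t["img"][145:205,335:385].reshape(-1,3).astype(int)
h=q[(q[:,2]>.125)&(q[:,2]<.14)];print("top face",len(h),h.mean(0),h.std(0))
m=(q[:,2]>.055)&(q[:,2]<.072)&(im.min(1)>60);f=q[m];print("frame",m.sum(),f.mean(0))
m=(q[:,2]>.03)&(q[:,2]<.08)&(q[:,0]>.53);print(cv2.minAreaRect((q[m][:,:2]*1000).astype(np.float32)))
print(cv2.minAreaRect((f[:,:2]*1000).astype(np.float32)),cv2.minAreaRect((h[:,:2]*1000).astype(np.float32)))
plan(manip.state(),[.58,-.33,.20],60)
f=manip.grab_frame("wrist");print(f["T_tool_cam"].round(3))
E
```

```text
top face 104 [ 0.58230672 -0.32916329  0.12983186] [0.00800951 0.00723395 0.0020819 ]
frame 122 [ 0.5813608  -0.32573269  0.05645036]
((582.8294067382812, -329.9578857421875), (46.3431282043457, 85.66889953613281), 59.3002815246582)
((582.7557983398438, -329.8356018066406), (42.821937561035156, 81.3441390991211), 59.464210510253906) ((582.500244140625, -329.6896667480469), (23.373567581176758, 28.672489166259766), 60.21809387207031)
tcp [0.141  0.6083 0.2302] jaw yaw 76.95 tooly [-6.0e-04 -1.7e-03 -1.0e+00]
shift units (cur axes) [-32.59   1.26 -25.59] world yaw change -16.95 -> tool y turn units 3.39
F [ 0.3  0.1 -0. ] T [ 0.03 -0.05  0.01] w 0.998 t 0.1 j [ 1.22  0.05  1.61  0.    1.48 -0.12]
[[ 1.    -0.     0.001 -0.   ]
 [-0.001 -0.296  0.955 -0.142]
 [ 0.    -0.955 -0.296  0.075]
 [ 0.     0.     0.     1.   ]]
```

Emit:
{"api": "drive_tool", "payload": {"motion": [[[-1, 0, -0.78], [0, 0, 0], -1], [[-1, 0, -0.78], [0, 0, 0], -1], [[-1, 0, -0.78], [0, 0, 0], -1], [[-1, 0, -0.78], [0, 0, 0], -1], [[-1, 0, -0.78], [0, 0, 0], -1], [[-1, 0, -0.78], [0, 0, 0], -1], [[-1, 0, -0.78], [0, 0, 0], -1], [[-1, 0, -0.78], [0, 0, 0], -1], [[-1, 0, -0.78], [0, 0, 0], -1], [[-1, 0, -0.78], [0, 0, 0], -1], [[-1, 0, -0.78], [0, 0, 0], -1], [[-1, 0, -0.78], [0, 0, 0], -1]]}}

```text
time: 1.35
tool_pos: [0.3015, 0.2625, 0.231]
tool_rot: [-0.553, 0.554, 0.44, -0.44]
contact_force: [-0.1, 0.7, 0.2]
gripper_width: 1.001
```

Emit:
{"api": "drive_tool", "payload": {"motion": [[[-1, 0, -0.78], [0, 0, 0], -1], [[-1, 0, -0.78], [0, 0, 0], -1], [[-1, 0, -0.78], [0, 0, 0], -1], [[-1, 0, -0.78], [0, 0, 0], -1], [[-1, 0, -0.78], [0, 0, 0], -1], [[-1, 0, -0.78], [0, 0, 0], -1], [[-1, 0, -0.78], [0, 0, 0], -1], [[-1, 0, -0.78], [0, 0, 0], -1], [[-1, 0, -0.78], [0, 0, 0], -1], [[-1, 0, -0.78], [0, 0, 0], -1], [[-1, 0, -0.78], [0, 0, 0], -1], [[-1, 0, -0.78], [0, 0, 0], -1]]}}

```text
time: 2.55
tool_pos: [0.4617, -0.0826, 0.231]
tool_rot: [0.554, -0.554, -0.44, 0.44]
contact_force: [-0.2, 0.0, 0.9]
gripper_width: 1.001
```

Emit:
{"api": "drive_tool", "payload": {"motion": [[[-1, 0, -0.78], [0, 0, 0], -1], [[-1, 0, -0.78], [0, 0, 0], -1], [[-1, 0, -0.78], [0, 0, 0], -1], [[-1, 0, -0.78], [0, 0, 0], -1], [[-0.5, 0, -0.4], [0, 0.85, 0], -1], [[0, 0, 0], [0, 0.85, 0], -1], [[0, 0, 0], [0, 0.85, 0], -1], [[0, 0, 0], [0, 0.85, 0], -1], [[0, 0, 0], [0, 0, 0], -1]]}}

```text
time: 3.45
tool_pos: [0.5217, -0.2108, 0.2308]
tool_rot: [0.613, -0.612, -0.353, 0.353]
contact_force: [-0.4, -0.4, -0.3]
gripper_width: 0.999
```

```bash
python3 - <<'E'
from h import *
from plant import manip
s=manip.state()
plan(s,[.5826,-.3297,.0813],59.7)
p,M=pose(s);f=manip.grab_frame("wrist")
T=np.eye(4);T[:3,:3]=M;T[:3,3]=p;T=T@f["T_tool_cam"]
q=cloud(f,T).reshape(-1,3);ok=(f["range_z"].ravel()>.02)&(np.hypot(q[:,0]-.5826,q[:,1]+.3297)<.06);q=q[ok]
h=q[(q[:,2]>.125)&(q[:,2]<.14)];print("top face",len(h),h.mean(0),cv2.minAreaRect((h[:,:2]*1000).astype(np.float32)) if len(h) else 0)
m=q[(q[:,2]>.045)&(q[:,2]<.07)];print(len(m),cv2.minAreaRect((m[:,:2]*1000).astype(np.float32)) if len(m) else 0)
cv2.imwrite("pics/w1.png",bright(f["img"]))
E
```

```text
tcp [ 0.5217 -0.2108  0.2308] jaw yaw 59.95 tooly [-7.e-04  4.e-04 -1.e+00]
shift units (cur axes) [-2.9   5.98 -4.5 ] world yaw change -0.25 -> tool y turn units 0.05
F [-0.4 -0.4 -0.3] T [-0.    0.02  0.01] w 0.999 t 3.45 j [-0.52 -0.09  1.76 -0.    1.48 -1.56]
top face 608 [ 0.58066334 -0.33120708  0.12806437] ((581.4628295898438, -332.3270263671875), (23.630823135375977, 30.059022903442383), 57.09555435180664)
1354 ((580.692138671875, -332.2716064453125), (46.57358932495117, 82.39189147949219), 59.00846862792969)
```

Emit:
{"api": "drive_tool", "payload": {"motion": [[[-0.6, 0, -0.9], [0, 0.1, 0], -1], [[-0.6, 0, -0.9], [0, 0, 0], -1], [[-0.6, 0, -0.9], [0, 0, 0], -1], [[-0.6, 0, -0.9], [0, 0, 0], -1], [[-0.55, 0, -0.9], [0, 0, 0], -1], [[0, 1, 0], [0, 0, 0], -1], [[0, 1, 0], [0, 0, 0], -1], [[0, 1, 0], [0, 0, 0], -1], [[0, 0, 0], [0, 0, 0], -1]]}}

```text
time: 4.4
tool_pos: [0.579, -0.3297, 0.151]
tool_rot: [0.617, -0.611, -0.35, 0.352]
contact_force: [-0.7, 0.4, -0.3]
gripper_width: 0.997
```

```bash
python3 - <<'E'
from h import *
from plant import manip
plan(manip.state(),[.582,-.331,.0813],59.5)
E
```

```text
tcp [ 0.579  -0.3297  0.151 ] jaw yaw 59.52 tooly [-0.0073  0.0053 -1.    ]
shift units (cur axes) [ 0.01  2.78 -0.15] world yaw change -0.02 -> tool y turn units 0.0
F [-0.7  0.4 -0.3] T [-0.05  0.   -0.  ] w 0.997 t 4.4 j [-0.63  0.21  1.58 -0.    1.36 -1.67]
```

Emit:
{"api": "drive_tool", "payload": {"motion": [[[0, 0.7, 0], [0, 0, 0], -1], [[0, 0.7, 0], [0, 0, 0], -1], [[0, 0.7, 0], [0, 0, 0], -1], [[0, 0.6, 0], [0, 0, 0], -1], [[0, 0, 0], [0, 0, 0], -1], [[0, 0, 0], [0, 0, 0], -1], [[0, 0, 0], [0, 0, 0], -1]]}}

```text
time: 5.1
tool_pos: [0.5821, -0.3319, 0.0899]
tool_rot: [-0.613, 0.615, 0.351, -0.35]
contact_force: [-0.3, 0.3, 0.6]
gripper_width: 1.002
```

```bash
python3 - <<'E'
from h import *
from plant import manip
plan(manip.state(),[.582,-.331,.0813],59.5)
E
```

```text
tcp [ 0.5821 -0.3319  0.0899] jaw yaw 59.45 tooly [ 0.0015 -0.0011 -1.    ]
shift units (cur axes) [0.03 0.34 0.02] world yaw change 0.05 -> tool y turn units -0.01
F [-0.3  0.3  0.6] T [ 0.02 -0.01 -0.04] w 1.002 t 5.1 j [-0.63  0.27  1.61 -0.    1.26 -1.67]
```

Emit:
{"api": "drive_tool", "payload": {"motion": [[[0, 0.3, 0], [0, 0, 0], -1], [[0, 0, 0], [0, 0, 0], -1], [[0, 0, 0], [0, 0, 0], 1], [[0, 0, 0], [0, 0, 0], 1], [[0, 0, 0], [0, 0, 0], 1], [[0, 0, 0], [0, 0, 0], 1], [[0, 0, 0], [0, 0, 0], 1], [[0, 0, 0], [0, 0, 0], 1], [[0, 0, 0], [0, 0, 0], 1], [[0, 0, 0], [0, 0, 0], 1]]}}

```text
time: 6.1
tool_pos: [0.5816, -0.3315, 0.0816]
tool_rot: [-0.614, 0.614, 0.351, -0.351]
contact_force: [0.3, -0.3, 1.6]
gripper_width: 0.273
```

```bash
python3 - <<'E'
from h import *
from plant import manip
s=manip.state();plan(s,[.582,-.331,.0813],59.5)
p,M=pose(s);np.savez("grasp.npz",p=p,M=M)
f=manip.grab_frame("wrist");cv2.imwrite("pics/w2.png",bright(f["img"]))
# strip measurement from the first top frame
t=load("top0");P=cloud(t);g=cv2.cvtColor(t["img"],cv2.COLOR_BGR2GRAY)
M=np.zeros_like(g);M[206:219,200:276]=255
m=(M>0)&(g>70)&(P[...,2]>.038)&(P[...,0]<.51);q=P[m]
print(m.sum(),cv2.minAreaRect((q[:,:2]*1000).astype(np.float32)),q.mean(0),np.percentile(q[:,2],[5,50,95]))
a=np.radians(93.7);d=np.array([np.cos(a),np.sin(a)]);u=(q[:,:2]-q[:,:2].mean(0))@d;
for k in range(-90,90,20):
    w=(u*1000>=k)&(u*1000<k+20);print(k,w.sum(),np.median(q[w][:,2]).round(4) if w.any() else 0)
E
```

```text
tcp [ 0.5816 -0.3315  0.0816] jaw yaw 59.45 tooly [ 3.e-04 -3.e-04 -1.e+00]
shift units (cur axes) [ 0.03  0.01 -0.  ] world yaw change 0.05 -> tool y turn units -0.01
F [ 0.3 -0.3  1.6] T [0.03 0.02 0.02] w 0.273 t 6.1 j [-0.63  0.28  1.62 -0.    1.24 -1.67]
386 ((483.2294921875, 13.309715270996094), (18.283466339111328, 175.1385498046875), 3.610511541366577) [0.48334748 0.01392249 0.04716695] [0.04381585 0.04713923 0.05065493]
-90 42 0.0467
-70 44 0.0467
-50 42 0.0462
-30 38 0.0477
-10 51 0.0475
10 37 0.0476
30 49 0.0468
50 42 0.0469
70 41 0.047
```

View pics/w2.png

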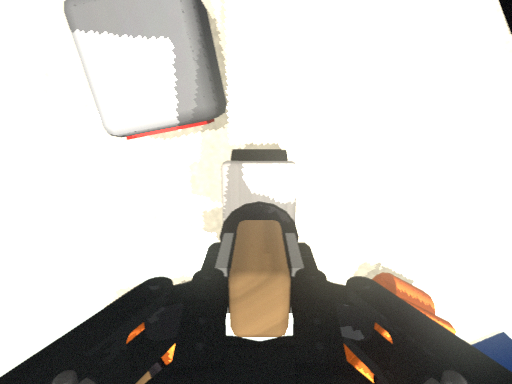

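The grasp is square on the handle at (260,275), with an opening of 23 mm against the 24 mm expected. Strip centre is (0.483, 0.0136) with direction 93.65°. Next I'll lift, carry and turn.

Emit:
{"api": "drive_tool", "payload": {"motion": [[[0, -0.5, 0], [0, 0, 0], 1], [[0, -0.9, 0], [0, 0, 0], 1], [[0, -0.9, 0], [0, 0, 0], 1], [[0, -0.9, 0], [0, 0, 0], 1], [[0, -0.8, 0], [0, 0, 0], 1], [[0.3, 0, 0.35], [0, 0, 0], 1], [[0.65, 0, 0.75], [0, 0, 0], 1], [[0.65, 0, 0.75], [0, 0, 0], 1], [[0.65, 0, 0.75], [0, 0, 0], 1], [[0.65, 0, 0.75], [0, 0, 0], 1], [[0.65, 0, 0.75], [0, 0, 0], 1], [[0.65, 0, 0.75], [0, 0, 0], 1]]}}

```text
time: 7.35
tool_pos: [0.5286, -0.1771, 0.1791]
tool_rot: [0.615, -0.613, -0.35, 0.351]
contact_force: [0.4, 0.2, -2.6]
gripper_width: 0.272
```

Emit:
{"api": "drive_tool", "payload": {"motion": [[[0.65, 0, 0.75], [0, 0, 0], 1], [[0.65, 0, 0.75], [0, 0, 0], 1], [[0.65, 0, 0.75], [0, 0, 0], 1], [[0.65, 0, 0.75], [0, 0, 0], 1], [[0.65, 0, 0.75], [0, 0, 0], 1], [[0.4, 0, 0.4], [0, 0, 0], 1]]}}

```text
time: 7.95
tool_pos: [0.4854, -0.0458, 0.1793]
tool_rot: [0.615, -0.613, -0.35, 0.352]
contact_force: [0.5, 0.2, -4.3]
gripper_width: 0.273
```

Emit:
{"api": "drive_tool", "payload": {"motion": [[[0, 0, 0], [0, 0.93, 0], 1], [[0, 0, 0], [0, 0.93, 0], 1], [[0, 0, 0], [0, 0.93, 0], 1], [[0, 0, 0], [0, 0.93, 0], 1], [[0, 0, 0], [0, 0.93, 0], 1], [[0, 0, 0], [0, 0.93, 0], 1], [[0, 0, 0], [0, 0.93, 0], 1], [[0, 0, 0], [0, 0.93, 0], 1], [[0, 0, 0], [0, 0.93, 0], 1], [[0, 0, 0], [0, 0.93, 0], 1], [[0, 0, 0], [0, 0.93, 0], 1], [[0, 0, 0], [0, 0.93, 0], 1]]}}

```text
time: 9.15
tool_pos: [0.4867, -0.0478, 0.1801]
tool_rot: [0.707, -0.707, -0.021, 0.022]
contact_force: [0.4, 0.6, -3.5]
gripper_width: 0.274
```

Emit:
{"api": "drive_tool", "payload": {"motion": [[[0, 0, 0], [0, 0, 0], 1], [[0, 0, 0], [0, 0, 0], 1]]}}

```text
time: 9.35
tool_pos: [0.487, -0.0478, 0.1805]
tool_rot: [0.707, -0.707, -0.023, 0.024]
contact_force: [0.7, -0.1, -3.5]
gripper_width: 0.27
```

```bash
python3 - <<'E'
from h import *
from plant import manip
s=manip.state();plan(s,[.4872,-.0483,.1306],3.65)
p,M=pose(s)
f=manip.grab_frame("wrist");T=np.eye(4);T[:3,:3]=M;T[:3,3]=p;T=T@f["T_tool_cam"]
np.savez("pics/w3.npz",T=T,**f)
cv2.imwrite("pics/w3.png",bright(f["img"],1.3))
f=manip.grab_frame("scene");np.savez("pics/scene1.npz",**f)
E
```

```text
tcp [ 0.487  -0.0478  0.1805] jaw yaw 3.75 tooly [-1.2e-03  3.0e-04 -1.0e+00]
shift units (cur axes) [ 0.01  2.   -0.02] world yaw change -0.1 -> tool y turn units 0.02
F [ 0.7 -0.1 -3.5] T [-0.01 -0.09 -0.02] w 0.27 t 9.35 j [-0.25 -0.24  1.97 -0.    1.41 -0.32]
```

View pics/w3.png

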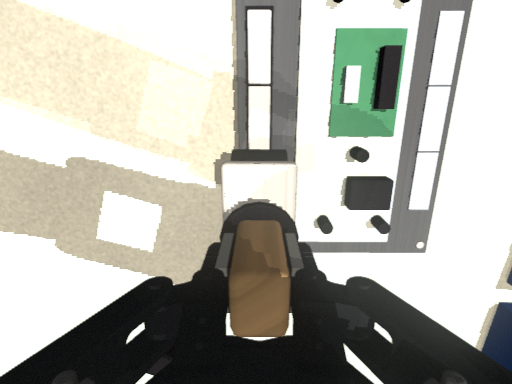

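The wrist view shows the roller (white frame at column 260) lined up with the strip (columns 248–271). I'll check the strip line once from this view.

```bash
python3 - <<'E'
from h import *
f=load("w3");P=cloud(f,f["T"]);g=f["img"].min(2)
M=np.zeros(g.shape,bool);M[5:140,243:276]=True
m=M&(g>80)&(P[...,2]>.043)&(P[...,2]<.052);q=P[m]
print(m.sum(),cv2.minAreaRect((q[:,:2]*1000).astype(np.float32)),q.mean(0))
for y in (.02,.05,.08): 
    k=abs(q[:,1]-y)<.008;print(y,k.sum(),(q[k][:,0].min()+q[k][:,0].max())/2,"line",.4833-(y-.0136)*.0638)
E
```

```text
2886 ((480.50775146484375, 47.824501037597656), (19.869173049926758, 107.32466125488281), 3.64314341545105) [0.48036743 0.05087122 0.04579708]
0.02 408 0.48247739938915396 line 0.48289168
0.05 398 0.48047918929155153 line 0.48097768
0.08 495 0.4785398771372956 line 0.47906368
```

Emit:
{"api": "drive_tool", "payload": {"motion": [[[0, 0.6, 0], [0, 0, 0], 1], [[0, 0.7, 0], [0, 0, 0], 1], [[0, 0.4, 0], [0, 0, 0], 1], [[0, 0.2, 0], [0, 0, 0], 1], [[0, 0.1, 0], [0, 0, 0], 1], [[0, 0.08, 0], [0, 0, 0], 1], [[0, 0.08, 0], [0, 0, 0], 1], [[0, 0, 0], [0, 0, 0], 1]]}}

```text
time: 10.25
tool_pos: [0.488, -0.0482, 0.1281]
tool_rot: [-0.707, 0.707, 0.023, -0.022]
contact_force: [-0.2, 0.0, -3.3]
gripper_width: 0.27
```

Emit:
{"api": "drive_tool", "payload": {"motion": [[[0, 0.06, 0], [0, 0, 0], 1], [[0, 0.06, 0], [0, 0, 0], 1], [[0, 0, 0], [0, 0, 0], 1]]}}

```text
time: 10.55
tool_pos: [0.4884, -0.0489, 0.1267]
tool_rot: [-0.706, 0.708, 0.023, -0.022]
contact_force: [-3.0, -2.0, 5.5]
gripper_width: 0.277
```

Emit:
{"api": "drive_tool", "payload": {"motion": [[[0, 0.1, 0], [0, 0, 0], 1], [[0, 0.1, 0], [0, 0, 0], 1], [[0, 0, 0], [0, 0, 0], 1]]}}

```text
time: 10.85
tool_pos: [0.4885, -0.0491, 0.1224]
tool_rot: [-0.706, 0.708, 0.023, -0.022]
contact_force: [-5.0, -1.7, 8.5]
gripper_width: 0.278
```

Emit:
{"api": "drive_tool", "payload": {"motion": [[[-0.04, 0.08, 0], [0, 0, 0], 1], [[0, 0.08, 0], [0, 0, 0], 1], [[0, 0, 0], [0, 0, 0], 1]]}}

```text
time: 11.15
tool_pos: [0.4888, -0.0497, 0.1222]
tool_rot: [-0.705, 0.708, 0.024, -0.022]
contact_force: [-9.1, -0.9, 24.7]
gripper_width: 0.275
```

```bash
python3 - <<'E'
from h import *
from plant import manip
plan(manip.state(),[.4872,-.0483,.1226],3.65)
E
```

```text
tcp [ 0.4888 -0.0497  0.1222] jaw yaw 3.68 tooly [ 0.0034 -0.0037 -1.    ]
shift units (cur axes) [-0.06 -0.02  0.06] world yaw change -0.03 -> tool y turn units 0.01
F [-9.1 -0.9 24.7] T [-0.13  2.52  0.04] w 0.275 t 11.15 j [-0.25 -0.18  2.02 -0.    1.3  -0.31]
```

Section 3 is at its stop: wheel underside ≈ 41 mm, and about 28 N down. Now I'll roll towards +y.

Emit:
{"api": "drive_tool", "payload": {"motion": [[[0, 0, 0.1], [0, 0, 0], 1], [[0, 0, 0.2], [0, 0, 0], 1], [[0, 0, 0.2], [0, 0, 0], 1], [[0, 0, 0.2], [0, 0, 0], 1], [[0, 0, 0.2], [0, 0, 0], 1], [[0, 0, 0.2], [0, 0, 0], 1]]}}

```text
time: 11.75
tool_pos: [0.4871, -0.0222, 0.1222]
tool_rot: [-0.705, 0.708, 0.024, -0.021]
contact_force: [-10.0, -2.2, 25.9]
gripper_width: 0.273
```

```bash
python3 - <<'E'
from h import *
from plant import manip
plan(manip.state(),[.4833,.0136,.1226],3.65)
E
```

```text
tcp [ 0.4871 -0.0222  0.1222] jaw yaw 3.66 tooly [ 0.0038 -0.0041 -1.    ]
shift units (cur axes) [-0.06 -0.02  1.44] world yaw change -0.01 -> tool y turn units 0.0
F [-10.   -2.2  25.9] T [-0.47  2.52 -0.08] w 0.273 t 11.75 j [-0.2  -0.19  2.03 -0.    1.3  -0.26]
```

Emit:
{"api": "drive_tool", "payload": {"motion": [[[0, 0, 0.2], [0, 0, 0], 1], [[0, 0, 0.2], [0, 0, 0], 1], [[0, 0, 0.2], [0, 0, 0], 1], [[0, 0, 0.2], [0, 0, 0], 1], [[0, 0, 0.2], [0, 0, 0], 1], [[0, 0, 0.2], [0, 0, 0], 1], [[0, 0, 0.2], [0, 0, 0], 1], [[0, 0, 0.2], [0, 0, 0], 1]]}}

```text
time: 12.55
tool_pos: [0.4849, 0.0176, 0.1223]
tool_rot: [-0.705, 0.708, 0.024, -0.021]
contact_force: [-9.8, -2.8, 23.4]
gripper_width: 0.271
```

Emit:
{"api": "drive_tool", "payload": {"motion": [[[0, 0, 0.2], [0, 0, 0], 1], [[0, 0, 0.2], [0, 0, 0], 1], [[0, 0, 0.2], [0, 0, 0], 1], [[0, 0, 0.2], [0, 0, 0], 1], [[0, 0, 0.2], [0, 0, 0], 1], [[0, 0, 0.2], [0, 0, 0], 1]]}}

```text
time: 13.15
tool_pos: [0.483, 0.0486, 0.1222]
tool_rot: [-0.706, 0.708, 0.024, -0.021]
contact_force: [-8.9, -2.4, 24.8]
gripper_width: 0.276
```

```bash
python3 - <<'E'
from h import *
from plant import manip
plan(manip.state(),[.4786,.0885,.1226],3.65)
E
```

```text
tcp [0.483  0.0486 0.1222] jaw yaw 3.66 tooly [ 0.0049 -0.0022 -1.    ]
shift units (cur axes) [-0.07 -0.02  1.6 ] world yaw change -0.01 -> tool y turn units 0.0
F [-8.9 -2.4 24.8] T [-0.43  2.3   0.01] w 0.276 t 13.15 j [-0.05 -0.2   2.04 -0.    1.3  -0.12]
```

Going on past the end to u≈+75.

Emit:
{"api": "drive_tool", "payload": {"motion": [[[0, 0, 0.2], [0, 0, 0], 1], [[0, 0, 0.2], [0, 0, 0], 1], [[0, 0, 0.2], [0, 0, 0], 1], [[0, 0, 0.2], [0, 0, 0], 1], [[0, 0, 0.2], [0, 0, 0], 1], [[0, 0, 0.2], [0, 0, 0], 1], [[0, 0, 0.2], [0, 0, 0], 1], [[0, 0, 0.1], [0, 0, 0], 1], [[0, 0, 0], [0, 0, 0], 1]]}}

```text
time: 14.05
tool_pos: [0.4808, 0.0864, 0.1218]
tool_rot: [-0.706, 0.707, 0.025, -0.021]
contact_force: [-7.6, -0.8, 22.3]
gripper_width: 0.272
```

```bash
python3 - <<'E'
from h import *
from plant import manip
s=manip.state();plan(s,[.4786,.0885,.1226],3.65)
f=manip.grab_frame("scene");np.savez("pics/scene2.npz",**f)
t=manip.grab_frame("top")
i=np.vstack([cv2.resize(bright(f["img"][165:250,230:350]),(720,510)[:2],interpolation=cv2.INTER_CUBIC)])
cv2.imwrite("pics/s2.png",i)
P=cloud(f)
a=np.radians(93.65);d=np.array([np.cos(a),np.sin(a)]);n=np.array([d[1],-d[0]])
for nm,P in(("scene",P),("top",cloud(t)),("scene0",cloud(load("scene0")))):
    r=P[...,:2]-[.4831,.0136];u=r@d;v=r@n
    print(nm,[np.percentile(P[(abs(u-c)<.022)&(abs(v)<.006)&(P[...,2]>.02)&(P[...,2]<.06)][:,2],50).round(4) for c in(.06,0,-.06)],"deck",np.median(P[(abs(u)<.08)&(abs(v-.022)<.006)][:,2]).round(4))
E
```

```text
tcp [0.4808 0.0864 0.1218] jaw yaw 3.68 tooly [ 0.0057 -0.0019 -1.    ]
shift units (cur axes) [-0.08 -0.03  0.09] world yaw change -0.03 -> tool y turn units 0.01
F [-7.6 -0.8 22.3] T [-0.78  1.85 -0.22] w 0.272 t 14.05 j [ 0.03 -0.19  2.03 -0.    1.29 -0.04]Traceback (most recent call last):
  File "<stdin>", line 12, in <module>
    return _quantile_unchecked(
        a, q, axis, out, overwrite_input, method, keepdims, weights)
    return _ureduce(a,
                    func=_quantile_ureduce_func,
    ...<5 lines>...
                    overwrite_input=overwrite_input,
                    method=method)
    r = func(a, **kwargs)
    result = _quantile(arr,
                       quantiles=q,
    ...<2 lines>...
                       out=out,
                       weights=wgt)
    slices_having_nans = np.isnan(arr[-1, ...])
                                  ~~~^^^^^^^^^
IndexError: index -1 is out of bounds for axis 0 with size 0
```

View pics/s2.png

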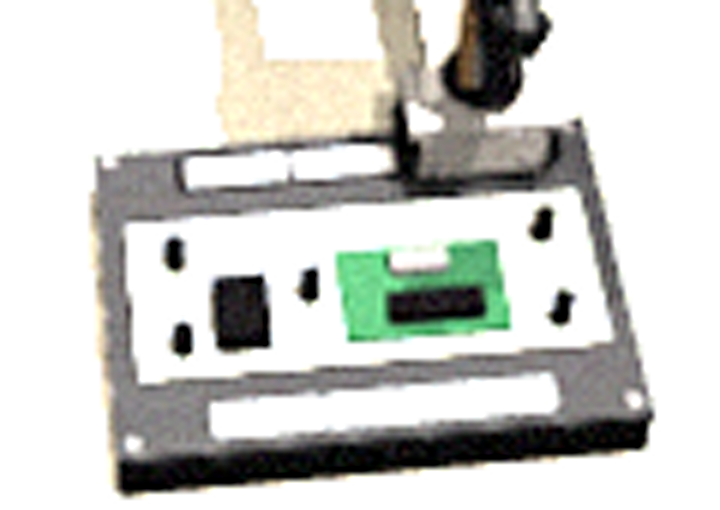

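The roller is on section 1 (≈(480,150)). Sections 3 and 2 (at (235,165) and (345,160)) look flush. I'll check their heights in the saved frame before lifting.

```bash
cat > chk.py <<'E'
from h import *
def heights(f,cs=(.06,0,-.06)):
    a=np.radians(93.65);d=np.array([np.cos(a),np.sin(a)]);n=np.array([d[1],-d[0]]);P=cloud(f)
    r=P[...,:2]-[.4831,.0136];u=r@d;v=r@n
    g=lambda m:(np.median(P[m][:,2]).round(4),int(m.sum())) if m.any() else None
    z=(P[...,2]>.02)&(P[...,2]<.06)
    return [g((abs(u-c)<.022)&(abs(v)<.006)&z) for c in cs],"far strip",g((abs(u)<.08)&(abs(v-.16)<.006)&z),"deck",g((abs(u+.04)<.05)&(abs(v-.022)<.005)&z)
E
python3 - <<'E'
from chk import *
for n in("scene0","scene1","scene2"): print(n,heights(load(n)))
E
```

```text
scene0 ([(np.float64(0.0458), 39), (np.float64(0.0488), 40), (np.float64(0.0469), 42)], 'far strip', (np.float64(0.0418), 175), 'deck', (np.float64(0.0399), 73))
scene1 ([(np.float64(0.0463), 43), (np.float64(0.0472), 42), (np.float64(0.0465), 42)], 'far strip', (np.float64(0.0415), 165), 'deck', (np.float64(0.0403), 70))
scene2 ([None, (np.float64(0.0414), 37), (np.float64(0.0415), 37)], 'far strip', (np.float64(0.0418), 172), 'deck', (np.float64(0.0404), 75))
```

Sections 2 and 3 read 41.4 and 41.5 mm, matching the far strip, which is already down (41.8). The roller's height shows section 1 is down too. Lifting, then turning back.

Emit:
{"api": "drive_tool", "payload": {"motion": [[[0, -0.2, 0], [0, 0, 0], 1], [[0, -0.4, 0], [0, 0, 0], 1], [[0, -0.6, 0], [0, 0, 0], 1], [[0, -0.7, 0], [0, 0, 0], 1], [[0, -0.7, 0], [0, 0, 0], 1], [[0, 0, 0], [0, 0, 0], 1]]}}

```text
time: 14.75
tool_pos: [0.4797, 0.0867, 0.1837]
tool_rot: [0.707, -0.707, -0.025, 0.02]
contact_force: [0.4, 0.2, -3.5]
gripper_width: 0.273
```

Emit:
{"api": "drive_tool", "payload": {"motion": [[[0, 0, 0], [0, -0.93, 0], 1], [[0, 0, 0], [0, -0.93, 0], 1], [[0, 0, 0], [0, -0.93, 0], 1], [[0, 0, 0], [0, -0.93, 0], 1], [[0, 0, 0], [0, -0.93, 0], 1], [[0, 0, 0], [0, -0.93, 0], 1], [[0, 0, 0], [0, -0.93, 0], 1], [[0, 0, 0], [0, -0.93, 0], 1], [[0, 0, 0], [0, -0.93, 0], 1], [[0, 0, 0], [0, -0.93, 0], 1], [[0, 0, 0], [0, -0.93, 0], 1], [[0, 0, 0], [0, -0.93, 0], 1]]}}

```text
time: 15.95
tool_pos: [0.4772, 0.0866, 0.1791]
tool_rot: [0.614, -0.613, -0.351, 0.352]
contact_force: [-0.1, -0.2, -4.0]
gripper_width: 0.273
```

Emit:
{"api": "drive_tool", "payload": {"motion": [[[0, 0, 0], [0, 0, 0], 1], [[0, 0, 0], [0, 0, 0], 1]]}}

```text
time: 16.15
tool_pos: [0.4775, 0.0866, 0.1795]
tool_rot: [0.615, -0.614, -0.35, 0.35]
contact_force: [0.5, -0.4, -4.1]
gripper_width: 0.272
```

```bash
python3 - <<'E'
from chk import *
from plant import manip
s=manip.state();plan(s,[.5816,-.3315,.182],59.45)
p,M=pose(s)
f=manip.grab_frame("wrist");T=np.eye(4);T[:3,:3]=M;T[:3,3]=p;f["world_from_camera"]=T@f["T_tool_cam"]
f2=manip.grab_frame("scene"); t=manip.grab_frame("top")
for a in (f,f2,t): print(heights(a))
cv2.imwrite("pics/w4.png",bright(f["img"],1.3))
E
```

```text
tcp [0.4775 0.0866 0.1795] jaw yaw 59.35 tooly [-0.0012 -0.     -1.    ]
shift units (cur axes) [-12.26  -0.1  -12.11] world yaw change 0.1 -> tool y turn units -0.02
F [ 0.5 -0.4 -4.1] T [ 0.05 -0.   -0.04] w 0.272 t 16.15 j [ 0.03 -0.25  1.98  0.    1.41 -1.01]
([None, (np.float64(0.0397), 448), (np.float64(0.0397), 415)], 'far strip', (np.float64(0.0403), 93), 'deck', (np.float64(0.0387), 714))
([(np.float64(0.0413), 37), (np.float64(0.0411), 36), (np.float64(0.0414), 38)], 'far strip', (np.float64(0.0417), 173), 'deck', (np.float64(0.0402), 70))
([(np.float64(0.042), 24), (np.float64(0.0411), 64), (np.float64(0.0414), 64)], 'far strip', (np.float64(0.0418), 233), 'deck', (np.float64(0.0399), 125))
```

View pics/w4.png

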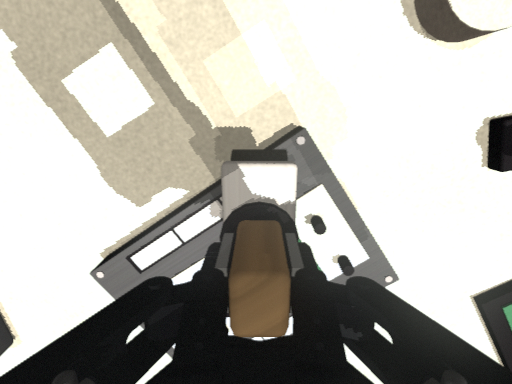

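All three sections read 41–42 mm from the scene and top cameras. The roller sits unchanged in the hand (frame at (260,185), same as before). Carrying it home.

Emit:
{"api": "drive_tool", "payload": {"motion": [[[-0.4, 0, -0.4], [0, 0, 0], 1], [[-0.77, 0, -0.76], [0, 0, 0], 1], [[-0.77, 0, -0.76], [0, 0, 0], 1], [[-0.77, 0, -0.76], [0, 0, 0], 1], [[-0.77, 0, -0.76], [0, 0, 0], 1], [[-0.77, 0, -0.76], [0, 0, 0], 1], [[-0.77, 0, -0.76], [0, 0, 0], 1], [[-0.77, 0, -0.76], [0, 0, 0], 1], [[-0.77, 0, -0.76], [0, 0, 0], 1]]}}

```text
time: 17.2
tool_pos: [0.5341, -0.139, 0.1803]
tool_rot: [-0.614, 0.614, 0.35, -0.35]
contact_force: [0.6, 0.6, -2.8]
gripper_width: 0.271
```

Emit:
{"api": "drive_tool", "payload": {"motion": [[[-0.77, 0, -0.76], [0, 0, 0], 1], [[-0.77, 0, -0.76], [0, 0, 0], 1], [[-0.77, 0, -0.76], [0, 0, 0], 1], [[-0.77, 0, -0.76], [0, 0, 0], 1], [[-0.77, 0, -0.76], [0, 0, 0], 1], [[-0.77, 0, -0.76], [0, 0, 0], 1], [[-0.77, 0, -0.76], [0, 0, 0], 1], [[-0.3, 0, -0.3], [0, 0, 0], 1], [[0, 0, 0], [0, 0, 0], 1], [[0, 0, 0], [0, 0, 0], 1], [[0, 0, 0], [0, 0, 0], 1]]}}

```text
time: 18.3
tool_pos: [0.5825, -0.3298, 0.1801]
tool_rot: [0.614, -0.614, -0.351, 0.351]
contact_force: [0.2, -0.8, -4.3]
gripper_width: 0.27
```

```bash
python3 - <<'E'
from chk import *
from plant import manip
plan(manip.state(),[.5816,-.3315,.0816],59.45)
E
```

```text
tcp [ 0.5825 -0.3298  0.1801] jaw yaw 59.5 tooly [-5.e-04  7.e-04 -1.e+00]
shift units (cur axes) [-0.08  3.94 -0.01] world yaw change -0.05 -> tool y turn units 0.01
F [ 0.2 -0.8 -4.3] T [ 0.03  0.02 -0.01] w 0.27 t 18.3 j [-0.63  0.19  1.55  0.    1.4  -1.66]
```

Emit:
{"api": "drive_tool", "payload": {"motion": [[[-0.08, 0.7, 0], [0, 0, 0], 1], [[0, 0.8, 0], [0, 0, 0], 1], [[0, 0.8, 0], [0, 0, 0], 1], [[0, 0.7, 0], [0, 0, 0], 1], [[0, 0.4, 0], [0, 0, 0], 1], [[0, 0.2, 0], [0, 0, 0], 1], [[0, 0.15, 0], [0, 0, 0], 1], [[0, 0.05, 0], [0, 0, 0], 1], [[0, 0.05, 0], [0, 0, 0], 1], [[0, 0, 0], [0, 0, 0], 1], [[0, 0, 0], [0, 0, 0], 1], [[0, 0, 0], [0, 0, 0], 1]]}}

```text
time: 19.5
tool_pos: [0.5819, -0.3327, 0.0845]
tool_rot: [-0.614, 0.614, 0.351, -0.35]
contact_force: [0.4, -0.1, -3.7]
gripper_width: 0.273
```

```bash
python3 - <<'E'
from chk import *
from plant import manip
plan(manip.state(),[.5816,-.3315,.0816],59.45)
E
```

```text
tcp [ 0.5819 -0.3327  0.0845] jaw yaw 59.45 tooly [ 6.e-04 -4.e-04 -1.e+00]
shift units (cur axes) [0.04 0.12 0.04] world yaw change 0.0 -> tool y turn units -0.0
F [ 0.4 -0.1 -3.7] T [ 0.03  0.03 -0.02] w 0.273 t 19.5 j [-0.63  0.28  1.61  0.    1.25 -1.67]
```

Emit:
{"api": "drive_tool", "payload": {"motion": [[[0.04, 0.05, 0.04], [0, 0, 0], 1], [[0, 0.05, 0], [0, 0, 0], 1], [[0, 0.03, 0], [0, 0, 0], 1], [[0, 0, 0], [0, 0, 0], 1], [[0, 0, 0], [0, 0, 0], 1]]}}

```text
time: 20.0
tool_pos: [0.5818, -0.3314, 0.0816]
tool_rot: [-0.614, 0.614, 0.351, -0.35]
contact_force: [0.1, -0.0, 2.3]
gripper_width: 0.278
```

On the bench (force went from −3.7 to +2.3 N). Release.

Emit:
{"api": "drive_tool", "payload": {"motion": [[[0, 0, 0], [0, 0, 0], 0], [[0, 0, 0], [0, 0, 0], -0.5], [[0, 0, 0], [0, 0, 0], -1], [[0, 0, 0], [0, 0, 0], -1], [[0, 0, 0], [0, 0, 0], -1], [[0, 0, 0], [0, 0, 0], -1], [[0, 0, 0], [0, 0, 0], -1], [[0, 0, 0], [0, 0, 0], -1]]}}

```text
time: 20.8
tool_pos: [0.5813, -0.3312, 0.0808]
tool_rot: [0.614, -0.614, -0.351, 0.351]
contact_force: [0.3, 0.7, -0.3]
gripper_width: 1.001
```

Emit:
{"api": "drive_tool", "payload": {"motion": [[[0, -0.3, 0], [0, 0, 0], -1], [[0, -0.6, 0], [0, 0, 0], -1], [[0, -0.9, 0], [0, 0, 0], -1], [[0, -0.9, 0], [0, 0, 0], -1], [[0, -0.9, 0], [0, 0, 0], -1], [[0, -0.9, 0], [0, 0, 0], -1], [[0, -0.5, 0], [0, 0, 0], -1]]}}

```text
time: 21.5
tool_pos: [0.5825, -0.332, 0.2103]
tool_rot: [-0.612, 0.616, 0.351, -0.35]
contact_force: [-0.0, -0.6, 0.6]
gripper_width: 0.999
```

Emit:
{"api": "drive_tool", "payload": {"motion": [[[0.7, 0, 0.8], [0, 0, 0], -1], [[0.7, 0, 0.8], [0, 0, 0], -1], [[0.7, 0, 0.8], [0, 0, 0], -1], [[0.7, 0, 0.8], [0, 0, 0], -1], [[0.7, 0, 0.8], [0, 0, 0], -1], [[0, 0, 0], [0, 0, 0], -1], [[0, 0, 0], [0, 0, 0], -1]]}}

```text
time: 22.2
tool_pos: [0.5398, -0.205, 0.2064]
tool_rot: [-0.614, 0.614, 0.351, -0.351]
contact_force: [0.3, 0.0, -0.5]
gripper_width: 0.999
```

```bash
python3 - <<'E'
from chk import *
from plant import manip
print(manip.state()["contact_force"])
t=manip.grab_frame("top");f=manip.grab_frame("scene")
print(heights(t),heights(f))
P=cloud(t);q=P[140:205,330:390].reshape(-1,3)
r=np.hypot(q[:,0]-.5826,q[:,1]+.3297)<.06
h=q[r&(q[:,2]>.125)&(q[:,2]<.14)];print(len(h),h.mean(0))
m=q[r&(q[:,2]>.03)&(q[:,2]<.08)];print(cv2.minAreaRect((m[:,:2]*1000).astype(np.float32)))
a=bright(t["img"][100:230,170:430]);b=bright(f["img"][150:280,100:360])
cv2.imwrite("pics/end.png",cv2.resize(np.vstack([a,b]),(600,600)))
E
```

```text
[ 0.28419697  0.04507211 -0.48566635]
([(np.float64(0.041), 68), (np.float64(0.0417), 65), (np.float64(0.0411), 64)], 'far strip', (np.float64(0.042), 234), 'deck', (np.float64(0.0405), 125)) ([(np.float64(0.041), 37), (np.float64(0.0408), 38), (np.float64(0.042), 38)], 'far strip', (np.float64(0.0416), 170), 'deck', (np.float64(0.0402), 67))
0 [nan nan nan]
((616.0642700195312, -348.2176818847656), (42.79190444946289, 7.058648586273193), 59.18642807006836)<stdin>:8: RuntimeWarning: Mean of empty slice.
  ret = um.true_divide(
```

View pics/end.png

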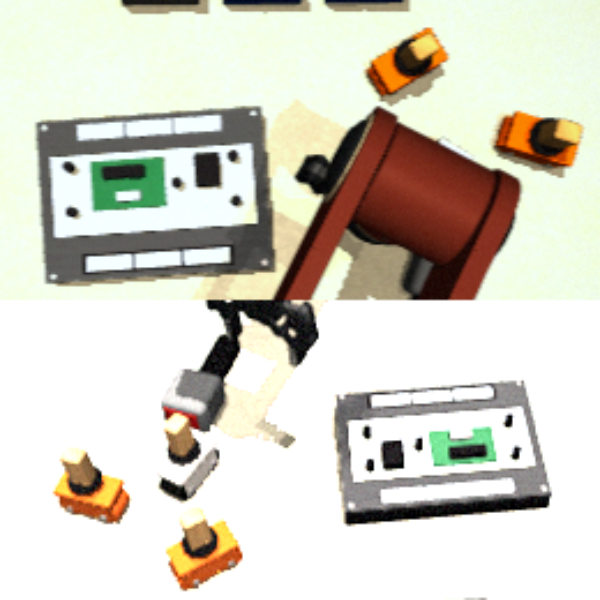

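The scene view shows the roller standing upright at about (180,460) in the original spot, with the strip flush. The arm hides it from the top camera, so I'll compare scene depth before and after, then hand in.

```bash
python3 - <<'E'
from chk import *
from plant import manip
for n,f in(("before",load("scene0")),("after",manip.grab_frame("scene"))):
    P=cloud(f);q=P[190:250,150:205].reshape(-1,3);h=q[(np.hypot(q[:,0]-.5826,q[:,1]+.3297)<.04)&(q[:,2]>.126)&(q[:,2]<.14)];print(n,len(h),np.median(h,0).round(4))
s=manip.state();print(s["time"],s["contact_force"].round(1),s["gripper_width"])
print(manip.job_done())
E
```

```text
before 63 [ 0.5831 -0.3342  0.1296]
after 61 [ 0.583  -0.333   0.1297]
22.35 [ 0.4 -0.1 -0.6] 1.0014406331268964
the job is handed in; nothing more can be done
None
```

The strip is fully down, the roller is back upright where it stood, and I handed the job in at 22.4 s of the 54 s allowed.

I took the white-framed roller by its handle and left the two orange ones alone. I set it on the -y end of the near strip and pressed until that section reached its stop. Then I rolled it to just past the +y end in one pass, at about 25 N as read between moves, before lifting it off.

Last checks:
- **Strip:** all three sections read 41–42 mm in both the scene and top cameras, against 46–49 mm at the start. The wrist camera read about 1.5 mm lower everywhere, deck included, which is within calibration.
- **Roller:** the top of its handle is within about 1.5 mm of where it began and at the same height (0.130 m). The arm blocked the top camera, so this comes from the scene camera only.
- **Gripper:** open, clear of everything, with no contact force.

Section 1's height could only be measured after lifting, because the roller covered it. Before that I relied on the roller's own height to judge it was down.

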